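Bring the microscope illuminator to full light

ROBOT

A 6-joint arm with a two-finger parallel gripper is mounted at the origin on the work surface. World frame = base frame: x ahead of the robot, y to its left, z up, the work surface at z = 0. Lengths are in m, angles in rad, forces in N, time in s.
With the tool pointing down it reaches from about 0.275 to 0.75 m from the base axis. Payload 10.2 kg.
Tool frame: the origin (TCP) lies midway between the tips of the shut fingers; the grasp point (between the pads) lies 19 mm behind it; z points along the fingers, y is the direction in which the jaws open and shut (so a half turn about z gives the same grasp; the last joint's range is limited). The gripper opens to 85 mm and grips with 20 to 120 N. Pads are 22 mm wide; open, the fingers measure 114 mm over their backs; the gripper's body (76 mm by 85 mm) begins 54 mm behind the grasp point. The pads swing forward as they close: fully open they stand 13 mm farther back than shut.
Start: joints at [-1.533, 0.313, 1.498, -0, 1.331, -0.223], TCP at [0.135, -0.507, 0.231] pointing down, gripper open.
Joint ranges: [-2.94, 2.94], [-0.97, 2.17], [0.19, 2.56], [-1.23, 4.37], [0.02, 3.11], [-2.88, 2.88]. Speed limits (rad/s): [2.39, 2.39, 3.01, 3.14, 3.14, 3.14].

INTERFACE

Orientations are given as a 3x3 rotation matrix whose columns are the frame's x, y, z axes.
In Python, from bench import ctrl gives the robot as it stands. The module is installed in compiled form; this text tells all that it offers.
- The arm moves only by the tool carry_out, never from a script. Its argument "motion" is a list of rows, each a list of 7 numbers: the shift along the tool's x, y, z in mm, then the turn, a rotation vector about the tool's x, y, z in degrees, then the opening, from 0 (shut) to 1 (fully open). In form: [[x, y, z, ax, ay, az, grip], ...]. A call has 1 to 8 rows; each row shifts and turns the pose as measured when the row begins, along the tool's axes as they then stand; what a row does not reach is not made up. A row lasts 1/8 s, in which the tool goes at most 62.5 mm and 10.7 degrees, less where a joint would pass 70% of its speed; a pose out of reach is approached as far as the arm can. A call with a gripper value outside its range is refused whole. The fingers move at their own pace and stop on an object; the grip force is fixed at half the most. Time passes only in rows, so rows that do not move let the fingers close. It gives the time, the measured TCP pose, the force and the opening at its end, in the units of the state.
- ctrl.state(): the state, without advancing time (a new reading comes with each control period).
- ctrl.grab_frame(name): name is "scene" or "top" or "wrist"; returns (picture, depth): 480x640x3 uint8, red, green, blue; 480x640 float32, m along the optical axis (not along the pixel's ray), 0 where there is no reading.
- ctrl.camera_model(name): a dict with "fx", "fy", "cx", "cy" (pixels), "pose" (4x4, takes a point from camera to world coordinates); the wrist camera has in their place "T_tool_cam" (4x4, takes a point from camera to tool coordinates, whose origin is the TCP and whose axes are the flange's). Camera axes: x right, y down, z forward; pixel columns grow to the right and rows downward; lengths in m; the calibration is good to about 2 mm. A picture is of the moment at which its call begins: read the wrist's pose just before it. camera_model takes no time and is no camera call.
- ctrl.hand_in(): hands the job in, once; it reports no verdict.
The state is a dict: "clock": time; "q": joint angles; "dq": joint speeds; "joint_torque": joint torques, N m; "position": TCP position; "tool_rot": TCP orientation; "contact_force": force on the tool from outside, world axes, zero at the start; "moment": the same for the moment, N m; "opening": opening from 0.0 (shut) to 1.0 (fully open).
Only numpy, scipy, OpenCV 4.12 (cv2) and the standard library are available. Lean on these libraries where they do the work, as an engineer would, in place of code of your own. Each camera call takes 0.05 s, during which the arm holds its last target. There are 200 camera calls.

TASK

Start the illuminator with the blue lever knob: press its green button right down with a fingertip and let it come up again, and after that push its lever with the fingers past the first detent (half open) all the way to the second stop, so that the shutter is fully open. Only press and push, gently, pinching nothing: do not lift the illuminator or shove it about the bench, and leave the orange-knobbed illuminator, the amber bottle, the slide box and the slide alone. Finish with the hand clear.

Things in the scene. Friction and masses are not known exactly. Their poses are not given: they have to be found in the camera images.
- blue_lamp: Illuminator with the blue knob (the one to use): a light blue-grey box 180 x 180 x 90 mm, about 2 kg, standing loose on rubber feet on the bench. Origin at the centre of its underside; its own z is up and its own -x side (the lever side) faces the robot roughly.
- blue_button_top (a point): Centre of the top of the green push button (26 mm across) of the blue-knobbed illuminator, in the corner of the box's top at own x +58, y +66 mm. It is pressed straight down.
- blue_button (a joint): Travel of that button in m: 0 is up, 0.006 is fully down. It springs back; fully down takes about 4 N.
- blue_knob (a point): Centre of the top of the blue knob, an upright round post 18 mm in diameter on the free end of the lever. Its top is 47 mm above the box's top; it reaches down to the lever's thin bar (14 mm wide, upper face 8 mm above the box's top). Push the post sideways, fingertips 12 mm or more above the box's top.
- blue_pivot (a point): Point on the lever's upright axis, level with the box's top face (90 mm above the bench), at own x +15, y 0 mm. The knob's centre goes round it at a radius of 75 mm; at lever angle q it lies in the box's own direction (cos, sin) of 2.542 + q. Opposite the knob a dark round shutter, 40 mm across, swings off a bright lamp window, 31 mm across.
- blue_lever (a joint): Lever angle, rad, growing anticlockwise seen from above (own +y to own -y). 0: closed end, black dot. 0.6: first detent, half open, yellow dot; it clicks in and stays. 1.2: second stop, fully open, red dot, hard end. A spring catch resists by up to 5 N at the knob on leaving each place; from half-way it pulls the lever on into the next. Dots are on the box's own -x edge.
- orange_lamp: Illuminator with the orange knob (to be left alone; its lever stands at the half-open detent): a light blue-grey box 180 x 180 x 90 mm, about 2 kg, standing loose on rubber feet on the bench. Origin at the centre of its underside; its own z is up and its own -x side (the lever side) faces the robot roughly.
- orange_button_top (a point): Centre of the top of the green push button (26 mm across) of the orange-knobbed illuminator, in the corner of the box's top at own x +58, y +66 mm. It is pressed straight down.
- orange_button (a joint): Travel of that button in m: 0 is up, 0.006 is fully down. It springs back; fully down takes about 4 N.
- orange_knob (a point): Centre of the top of the orange knob, an upright round post 18 mm in diameter on the free end of the lever. Its top is 47 mm above the box's top; it reaches down to the lever's thin bar (14 mm wide, upper face 8 mm above the box's top). Push the post sideways, fingertips 12 mm or more above the box's top.
- orange_pivot (a point): Point on the lever's upright axis, level with the box's top face (90 mm above the bench), at own x +15, y 0 mm. The knob's centre goes round it at a radius of 75 mm; at lever angle q it lies in the box's own direction (cos, sin) of 2.542 + q. Opposite the knob a dark round shutter, 40 mm across, swings off a bright lamp window, 31 mm across.
- orange_lever (a joint): Lever angle, rad, growing anticlockwise seen from above (own +y to own -y). 0: closed end, black dot. 0.6: first detent, half open, yellow dot; it clicks in and stays. 1.2: second stop, fully open, red dot, hard end. A spring catch resists by up to 5 N at the knob on leaving each place; from half-way it pulls the lever on into the next. Dots are on the box's own -x edge.
- vial_center (a point): Centre of a small loose amber bottle with a black cap, 34 mm across, 70 mm tall, upright. Bystander.
- slide_box_center (a point): Centre of a loose green and white slide box, 87 x 36 x 34 mm, flat on the bench. Bystander.
- slide_center (a point): Centre of a loose specimen slide, 26 x 76 x 4 mm, flat on the bench. Bystander.

How it is judged:
By the outcome, as a careful person would: the job done as asked, in the order asked, and still so for the second after the job is handed in, with the robot touching nothing.
It also fails if it takes over 42 s, if anything falls off the work surface, if the arm or the gripper's body presses on something with over 40 N, if the wrist force passes 120 N, or if a joint passes its speed limit or range.

## Working session

There is one attempt and no reset: what is moved stays moved. The work goes in short steps, Python scripts to look and compute and a tool call to move; the robot and the scene stay as the last step left them, time stands still between calls to the robot, and variables do not carry over. Pictures are saved under pics/ and viewed, about 8 in all and at most 12, crops included, and the job is handed in when it is done.

Besides the shell and the picture viewer there is one more tool, called after "Emit:" as name(argument=value, ...) on one line, values as JSON. carry_out: Moves the arm, as the interface text tells. Its arguments: {"type":"object","properties":{"motion":{"type":"array"}},"required":["motion"]}

```bash
mkdir -p pics; cat > h.py <<'E'
import numpy as np, cv2
from bench import ctrl
def snap(name, fn):
    s=ctrl.state(); im,d=ctrl.grab_frame(name); m=ctrl.camera_model(name)
    if 'pose' in m: P=np.array(m['pose'])
    else:
        T=np.eye(4);T[:3,:3]=s['tool_rot'];T[:3,3]=s['position'];P=T@np.array(m['T_tool_cam'])
    cv2.imwrite(f'pics/{fn}.png',im[:,:,::-1]); np.savez(f'pics/{fn}.npz',im=im,d=d,P=P,K=[m['fx'],m['fy'],m['cx'],m['cy']])
def pt(fn,u,v,z=None):
    f=np.load(f'pics/{fn}.npz'); fx,fy,cx,cy=f['K']; P=f['P']
    r=np.array([(u-cx)/fx,(v-cy)/fy,1])
    if z is None: return P[:3,:3]@(r*f['d'][int(v),int(u)])+P[:3,3]
    w=P[:3,:3]@r; return P[:3,3]+w*(z-P[2,3])/w[2]
E
python3 - <<'E'
from h import *
snap('top','top1'); snap('scene','scene1')
s=ctrl.state(); print(s['clock'],s['position'],s['tool_rot'],s['contact_force'])
a=cv2.imread('pics/top1.png')
E
```

```text
0.1 [ 0.13534882 -0.50701584  0.23078846] [[ 9.66167710e-01  2.57914621e-01 -6.38518003e-05]
 [ 2.57914517e-01 -9.66167032e-01  1.16945500e-03]
 [ 2.39928038e-04 -1.14635796e-03 -9.99999314e-01]] [ 0.68240581  0.00875129 -0.49734648]
```

View pics/top1.png

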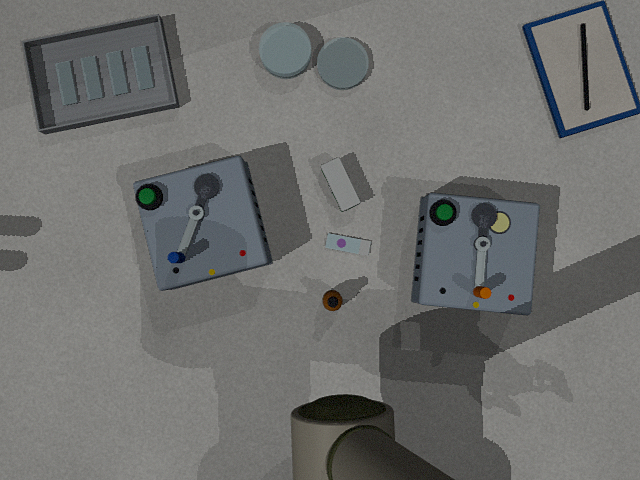

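View pics/scene1.png

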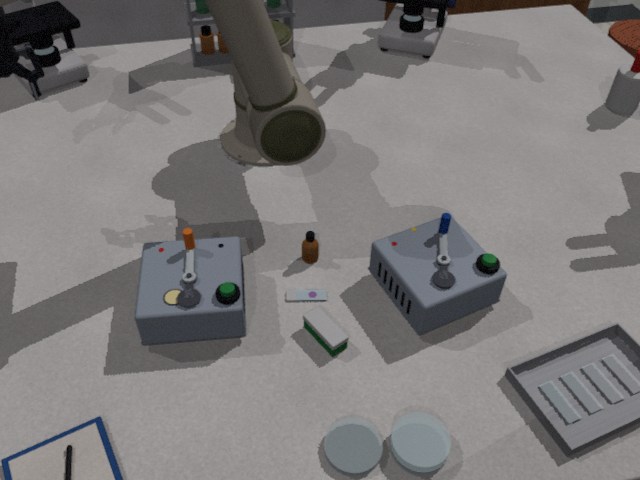

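The top view shows the blue lamp on the left: button at about (148,196), knob (176,257), pivot (196,212), with the black dot at (176,270) so the lever is closed. I'll enlarge that area and compute positions.

```bash
python3 - <<'E'
from h import *
a=cv2.imread('pics/top1.png')[140:310,110:300]
cv2.imwrite('pics/crop1.png',cv2.resize(a,None,fx=3.5,fy=3.5,interpolation=cv2.INTER_CUBIC))
for n,u,v in [('btn',149,196),('knob',174,257),('piv',196,212),('top',220,240),('vial',332,300),('bench',300,130)]:
    print(n,pt('top1',u,v).round(4),pt('top1',u,v,.09).round(4))
E
```

```text
btn [0.5966 0.304  0.1136] [0.5994 0.311  0.09  ]
knob [0.5017 0.2582 0.1384] [0.5023 0.2704 0.09  ]
piv [0.5723 0.2331 0.1043] [0.5736 0.2362 0.09  ]
top [0.5289 0.1975 0.092 ] [0.5289 0.1979 0.09  ]
vial [0.4323 0.0206 0.07  ] [0.4336 0.0209 0.09  ]
bench [7.255e-01 7.410e-02 5.000e-04] [0.7047 0.0708 0.09  ]
```

View pics/crop1.png

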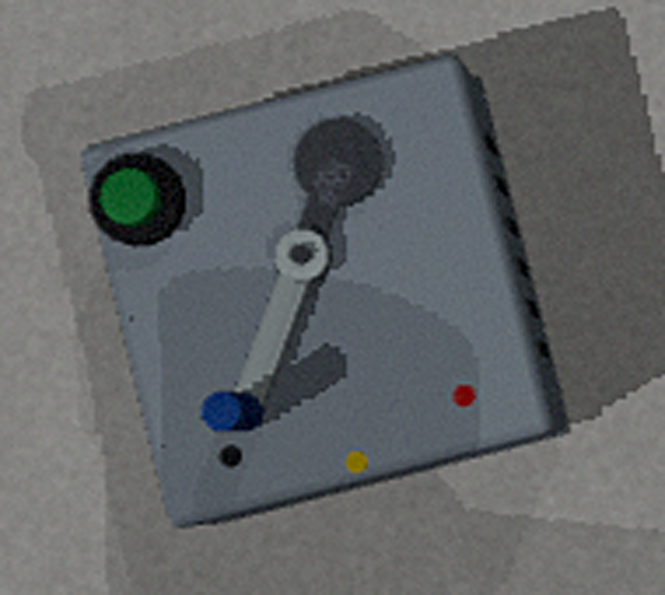

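The crop shows top-face corners at full pixels (133.4,182), (240.9,155.7), (268,263.7), (160.9,289.4); button (146.3,195.7), knob top (173.4,257.4), pivot cap (196.3,212.3).

```bash
cat >> h.py <<'E'
def lamp():
    c=[pt('top1',*p,.09) for p in [(133.4,182),(240.9,155.7),(268,263.7),(160.9,289.4)]]
    c=np.array(c)[:,:2]; own=np.array([[.09,.09],[.09,-.09],[-.09,-.09],[-.09,.09]])
    A=own; B=c-c.mean(0); H=A.T@B; th=np.arctan2(H[0,1]-H[1,0],H[0,0]+H[1,1])
    return c.mean(0),th,B,c
E
python3 - <<'E'
from h import *
o,th,B,c=lamp(); R=np.array([[np.cos(th),-np.sin(th)],[np.sin(th),np.cos(th)]])
print(o,th,np.degrees(th)); print(c.round(4), [np.linalg.norm(c[i]-c[i-1]).round(4) for i in range(4)])
W=lambda p:o+R@np.array(p)
piv=W([.015,0]); print('piv',piv,'btn',W([.058,.066]))
for q in (0,.6,1.2): print(q,piv+.075*R@[np.cos(2.542+q),np.sin(2.542+q)])
print('seen btn',pt('top1',146.3,195.7),pt('top1',146.3,195.7,.113),'knob',pt('top1',173.4,257.4,.137),'piv',pt('top1',196.3,212.3,.104))
f=np.load('pics/top1.npz'); print(f['d'][190:200,142:152].round(3)[::3]); print(f['P'].round(3),f['K'])
print(ctrl.camera_model('wrist'))
E
```

```text
[0.55696978 0.22843348] 0.24454286844869308 14.011274272133015
[[0.6219 0.3361]
 [0.6635 0.1652]
 [0.4911 0.1219]
 [0.4514 0.2906]] [np.float64(0.1764), np.float64(0.1758), np.float64(0.1777), np.float64(0.1733)]
piv [0.5715235  0.23206518] btn [0.59726473 0.3065124 ]
0 [0.50120131 0.25813795]
0.6 [0.4987623  0.21387707]
1.2 [0.52174086 0.17596982]
seen btn [0.59699302 0.30796647 0.11427214] [0.59714432 0.30835104 0.113     ] knob [0.50114146 0.25940028 0.137     ] piv [0.57185251 0.23269236 0.104     ]
[[0.9   0.899 0.896 0.9   0.898 0.903 0.901 0.899 0.9   0.901]
 [0.898 0.899 0.899 0.899 0.898 0.899 0.898 0.898 0.899 0.899]
 [0.897 0.9   0.899 0.899 0.897 0.898 0.898 0.898 0.898 0.899]
 [0.897 0.897 0.899 0.901 0.898 0.9   0.9   0.901 0.901 0.898]]
[[-0.004 -0.999  0.052  0.491]
 [-1.     0.004 -0.004  0.038]
 [ 0.004 -0.052 -0.999  1.009]
 [ 0.     0.     0.     1.   ]] [580.06225565 580.06225565 323.7037163  233.58325251]
{'fx': 419.1537751372972, 'fy': 419.1537751372972, 'cx': 325.98553345682853, 'cy': 240.00153991722036, 'T_tool_cam': array([[-1.22943699e-03, -9.62469465e-01, -2.71387210e-01,
         7.02172518e-02],
       [ 9.99999128e-01, -1.31418349e-03,  1.30535128e-04,
        -8.45712965e-04],
       [-4.82288666e-04, -2.71386813e-01,  9.62470241e-01,
        -1.43302141e-01],
       [ 0.00000000e+00,  0.00000000e+00,  0.00000000e+00,
         1.00000000e+00]])}
```

Emit:
carry_out(motion=[[41,-41.5,0,0,0,0,0],[41,-41.5,0,0,0,0,0],[41,-41.5,0,0,0,0,0],[41,-41.5,0,0,0,0,0],[41,-41.5,0,0,0,0,0],[41,-41.5,0,0,0,0,0],[41,-41.5,0,0,0,0,0],[41,-41.5,0,0,0,0,0]])

```text
clock: 1.1
position: [0.3713, -0.0911, 0.23]
tool_rot: [[0.968, 0.25, 0.001], [0.25, -0.968, 0.004], [0.002, -0.003, -1.0]]
contact_force: [1.2, -1.3, -0.0]
opening: -0.004
```

```bash
python3 - <<'E'
from h import *
f=np.load('pics/top1.npz');d=f['d']
# height map around button
for v in range(180,212,3): print([int(round(1000*pt('top1',u,v)[2])) for u in range(130,170,3)])
print('boxtop',np.mean([pt('top1',u,v)[2] for u in range(215,235,2) for v in range(225,245,2)]))
E
```

```text
[1, 2, 3, 88, 87, 90, 92, 94, 90, 94, 92, 94, 90, 91]
[4, 90, 90, 94, 91, 92, 90, 92, 92, 90, 91, 87, 90, 92]
[3, 88, 91, 89, 102, 104, 103, 104, 104, 93, 91, 1009, 94, 92]
[2, 1, 92, 104, 112, 115, 113, 111, 104, 104, 92, 90, 91, 89]
[0, 0, 105, 113, 114, 112, 115, 115, 108, 104, 103, 92, 91, 92]
[2, 1, 104, 110, 115, 114, 112, 112, 110, 106, 100, 90, 91, 93]
[-3, 1, 103, 112, 114, 115, 114, 115, 110, 103, 101, 95, 88, 93]
[-1, 4, 105, 103, 113, 113, 114, 114, 103, 103, 103, 92, 91, 93]
[0, 4, -1, 104, 100, 99, 102, 102, 105, 101, 94, 92, 92, 92]
[1, 0, 3, 91, 102, 101, 102, 104, 102, 96, 92, 91, 92, 91]
[1, 1, 1, 90, 93, 91, 92, 92, 95, 90, 92, 87, 91, 92]
boxtop 0.09079591343034168
```

Emit:
carry_out(motion=[[40,-41,3,0,0,0,0],[40,-41,3,0,0,0,0],[40,-41,3,0,0,0,0],[40,-41,3,0,0,0,0],[40,-41,3,0,0,0,0],[40,-41,3,0,0,0,0],[40,-41,3,0,0,0,0],[40,-41,3,0,0,0,0]])

```text
clock: 2.1
position: [0.6034, 0.3222, 0.2052]
tool_rot: [[0.968, 0.252, -0.0], [0.252, -0.968, 0.002], [0.0, -0.002, -1.0]]
contact_force: [0.9, 0.3, 0.2]
opening: -0.001
```

Emit:
carry_out(motion=[[-10,13,0,0,0,0,0],[0,0,30,0,0,0,0],[0,0,28,0,0,0,0],[0,0,12,0,0,0,0],[0,0,0,0,0,0,0]])

```text
clock: 2.72
position: [0.5972, 0.3107, 0.1273]
tool_rot: [[0.967, 0.256, -0.006], [0.256, -0.967, 0.0], [-0.006, -0.002, -1.0]]
contact_force: [0.1, 0.2, 0.7]
opening: -0.004
```

```bash
python3 - <<'E'
from h import *
snap('wrist','w1'); snap('scene','s2'); s=ctrl.state(); print(s['position'],s['contact_force'])
a=cv2.imread('pics/w1.png'); b=cv2.imread('pics/s2.png')[180:340,340:540]
cv2.imwrite('pics/m1.png',np.hstack([cv2.resize(a,(400,300)),cv2.resize(b,(375,300),interpolation=cv2.INTER_CUBIC)]))
E
```

```text
[0.59771119 0.31087049 0.12865554] [0.32559657 0.23662654 0.68086337]
```

View pics/m1.png

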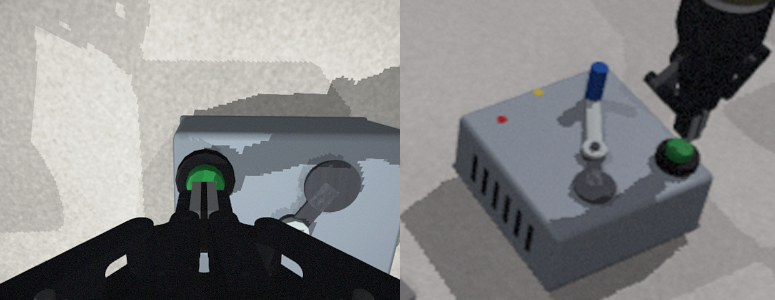

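The wrist picture shows the shut tips centred over the green button. I'll press in small steps, reading the force each time.

Emit:
carry_out(motion=[[0,1,8,0,0,0,0],[0,0,7,0,0,0,0],[0,0,2,0,0,0,0],[0,0,0,0,0,0,0]])

```text
clock: 3.32
position: [0.5987, 0.31, 0.1125]
tool_rot: [[0.967, 0.256, -0.001], [0.256, -0.967, 0.002], [-0.0, -0.002, -1.0]]
contact_force: [0.8, -0.3, 0.4]
opening: 0.001
```

Emit:
carry_out(motion=[[0,0,3,0,0,0,0],[0,0,0,0,0,0,0]])

```text
clock: 3.58
position: [0.5988, 0.3101, 0.11]
tool_rot: [[0.967, 0.256, -0.0], [0.256, -0.967, 0.002], [0.0, -0.002, -1.0]]
contact_force: [-0.7, -1.1, 2.5]
opening: -0.002
```

Emit:
carry_out(motion=[[0,0,2,0,0,0,0],[0,0,1,0,0,0,0]])

```text
clock: 3.82
position: [0.5989, 0.3101, 0.1075]
tool_rot: [[0.967, 0.256, 0.0], [0.256, -0.967, 0.002], [0.001, -0.002, -1.0]]
contact_force: [-1.0, -0.2, 3.9]
opening: -0.002
```

Emit:
carry_out(motion=[[0,0,2,0,0,0,0],[0,0,0,0,0,0,0]])

```text
clock: 4.08
position: [0.5989, 0.3101, 0.1061]
tool_rot: [[0.967, 0.256, 0.001], [0.256, -0.967, 0.002], [0.001, -0.002, -1.0]]
contact_force: [-1.9, -1.7, 4.2]
opening: -0.001
```

Emit:
carry_out(motion=[[0,0,2,0,0,0,0],[0,0,0.5,0,0,0,0]])

```text
clock: 4.32
position: [0.599, 0.3101, 0.106]
tool_rot: [[0.967, 0.256, 0.002], [0.256, -0.967, 0.002], [0.002, -0.002, -1.0]]
contact_force: [-4.1, -2.3, 6.2]
opening: -0.001
```

Emit:
carry_out(motion=[[0,0,2.5,0,0,0,0],[0,0,1.5,0,0,0,0]])

```text
clock: 4.58
position: [0.599, 0.3102, 0.1059]
tool_rot: [[0.966, 0.257, 0.004], [0.257, -0.966, 0.002], [0.004, -0.001, -1.0]]
contact_force: [-7.7, -3.1, 12.3]
opening: 0.001
```

Bottomed out: 12 N with no further travel. Release and move to the knob's +y side.

Emit:
carry_out(motion=[[0,0,-10,0,0,0,0],[0,0,-30,0,0,0,0],[0,0,-20,0,0,0,0],[-40,-5,0,0,0,0,0],[-40,-5,0,0,0,0,0],[-27,0,0,0,0,0,0],[0,0,0,0,0,0,0]])

```text
clock: 5.45
position: [0.4904, 0.2919, 0.1662]
tool_rot: [[0.967, 0.256, 0.005], [0.256, -0.967, 0.003], [0.005, -0.002, -1.0]]
contact_force: [0.3, -0.7, 0.5]
opening: -0.003
```

```bash
python3 - <<'E'
from h import *
snap('top','t2'); snap('wrist','w2'); s=ctrl.state(); print(s['clock'],s['position'],s['contact_force'])
a=cv2.imread('pics/w2.png'); b=cv2.imread('pics/t2.png')[140:310,110:300]
cv2.imwrite('pics/m2.png',np.hstack([cv2.resize(a,(400,300)),cv2.resize(b,(335,300),interpolation=cv2.INTER_CUBIC)]))
R=np.array(s['tool_rot']);p=np.array(s['position']); t=np.array([.4925,.2927,.112]); print((R.T@(t-p)*1000).round(1))
E
```

```text
5.55 [0.49193636 0.29200473 0.1660835 ] [ 0.63079992 -0.22856686 -0.10566097]
[ 0.4 -0.4 54.1]
```

View pics/m2.png

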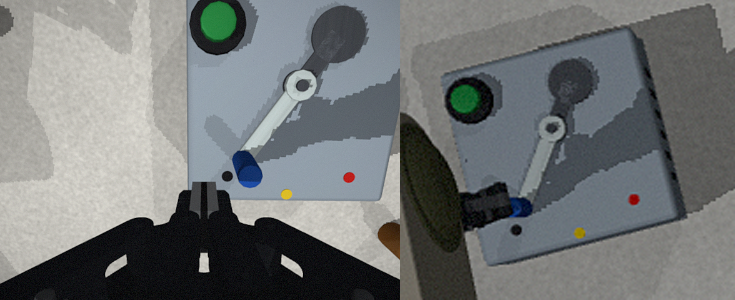

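Button is back up, lamp unmoved, tips left of the blue post with clearance. Descend and push until contact.

Emit:
carry_out(motion=[[0,0,27,0,0,0,0],[0,0,20,0,0,0,0],[0,0,7,0,0,0,0],[0,0,0,0,0,0,0]])

```text
clock: 6.05
position: [0.4962, 0.2926, 0.1105]
tool_rot: [[0.967, 0.254, 0.008], [0.254, -0.967, 0.004], [0.009, -0.002, -1.0]]
contact_force: [-0.1, -0.2, 0.2]
opening: 0.003
```

Emit:
carry_out(motion=[[0,5,0,0,0,0,0],[0,5,0,0,0,0,0],[0,0,0,0,0,0,0]])

```text
clock: 6.42
position: [0.4995, 0.2828, 0.1118]
tool_rot: [[0.967, 0.254, 0.009], [0.254, -0.967, 0.006], [0.011, -0.003, -1.0]]
contact_force: [-0.1, 0.7, -0.2]
opening: -0.002
```

Emit:
carry_out(motion=[[-4,3,0,0,0,0,0],[-3,3,0,0,0,0,0],[0,0,0,0,0,0,0]])

```text
clock: 6.8
position: [0.4946, 0.2752, 0.1125]
tool_rot: [[0.967, 0.254, 0.012], [0.254, -0.967, 0.007], [0.014, -0.004, -1.0]]
contact_force: [0.6, 2.4, -2.0]
opening: -0.002
```

Emit:
carry_out(motion=[[-1,3,0,0,0,0,0],[0,0,0,0,0,0,0]])

```text
clock: 7.05
position: [0.4937, 0.2723, 0.1124]
tool_rot: [[0.967, 0.254, 0.011], [0.254, -0.967, 0.008], [0.012, -0.005, -1.0]]
contact_force: [0.2, 2.6, -0.4]
opening: 0.001
```

Emit:
carry_out(motion=[[-2,5,0,0,0,0,0],[-2,5,0,0,0,0,0],[-1,5,0,0,0,0,0]])

```text
clock: 7.42
position: [0.4918, 0.2561, 0.1122]
tool_rot: [[0.967, 0.255, 0.009], [0.255, -0.967, 0.007], [0.01, -0.005, -1.0]]
contact_force: [0.1, -0.2, -0.3]
opening: -0.002
```

Emit:
carry_out(motion=[[-1,5,0,0,0,0,0],[-1,5,0,0,0,0,0],[0,0,0,0,0,0,0]])

```text
clock: 7.8
position: [0.4931, 0.2442, 0.1122]
tool_rot: [[0.967, 0.254, 0.009], [0.254, -0.967, 0.006], [0.011, -0.004, -1.0]]
contact_force: [0.1, -0.2, 0.4]
opening: -0.002
```

Emit:
carry_out(motion=[[0,6,0,0,0,0,0],[0,5,0,0,0,0,0],[0,0,0,0,0,0,0]])

```text
clock: 8.18
position: [0.4957, 0.2332, 0.1121]
tool_rot: [[0.967, 0.255, 0.009], [0.254, -0.967, 0.007], [0.01, -0.004, -1.0]]
contact_force: [-1.7, 2.0, 0.3]
opening: -0.003
```

Emit:
carry_out(motion=[[0,4,0,0,0,0,0],[0,0,0,0,0,0,0]])

```text
clock: 8.43
position: [0.4965, 0.2295, 0.1121]
tool_rot: [[0.967, 0.255, 0.008], [0.255, -0.967, 0.007], [0.01, -0.005, -1.0]]
contact_force: [-1.1, 2.5, 1.6]
opening: 0.003
```

Emit:
carry_out(motion=[[0,5,0,0,0,0,0],[0.5,5,0,0,0,0,0],[1,5,0,0,0,0,0],[1.5,4,0,0,0,0,0],[0,0,0,0,0,0,0]])

```text
clock: 9.05
position: [0.5055, 0.2099, 0.112]
tool_rot: [[0.967, 0.255, 0.01], [0.255, -0.967, 0.006], [0.011, -0.004, -1.0]]
contact_force: [-0.1, -0.1, -0.4]
opening: 0.003
```

```bash
python3 - <<'E'
from h import *
snap('top','t3'); snap('wrist','w3'); s=ctrl.state(); print(s['clock'],s['position'],s['contact_force'])
a=cv2.imread('pics/w3.png'); b=cv2.imread('pics/t3.png')[140:310,110:300]
cv2.imwrite('pics/m3.png',np.hstack([cv2.resize(a,(400,300)),cv2.resize(b,(335,300),interpolation=cv2.INTER_CUBIC)]))
E
```

```text
9.15 [0.5052459  0.21028007 0.11204315] [ 0.26630766  0.50729817 -0.54233554]
```

View pics/m3.png

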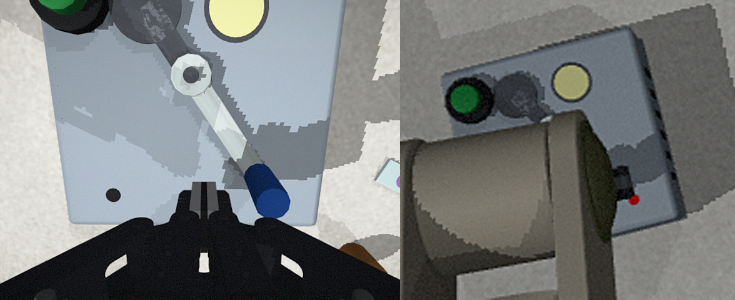

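```bash
python3 - <<'E'
from h import *
o,th,_,_=lamp(); R=np.array([[np.cos(th),-np.sin(th)],[np.sin(th),np.cos(th)]]); piv=o+R@[.015,0]
k=pt('w3',272*1.6,203*1.6,.137); p2=pt('w3',191*1.6,75*1.6,.104)
for c in (piv,p2[:2]):
    v=R.T@(k[:2]-c); print(k,p2,np.hypot(*v),(np.arctan2(v[1],v[0])-2.542)%(2*np.pi))
E
```

```text
[0.52267718 0.18029326 0.137     ] [0.57194928 0.23578247 0.104     ] 0.071177905418322 1.1695159557412111
[0.52267718 0.18029326 0.137     ] [0.57194928 0.23578247 0.104     ] 0.07420776594509962 1.1997239158821476
```

Lever reads about 1.2 (window fully uncovered). A gentle touch will confirm it's on the hard stop.

Emit:
carry_out(motion=[[4,7,0,0,0,0,0],[3,6,0,0,0,0,0],[0,2,0,0,0,0,0],[0,0,0,0,0,0,0]])

```text
clock: 9.65
position: [0.5153, 0.1995, 0.1121]
tool_rot: [[0.967, 0.255, 0.006], [0.255, -0.967, 0.012], [0.009, -0.01, -1.0]]
contact_force: [-1.8, 3.7, 1.7]
opening: -0.004
```

Emit:
carry_out(motion=[[0,2,0,0,0,0,0],[0,0,0,0,0,0,0]])

```text
clock: 9.9
position: [0.5152, 0.1997, 0.1122]
tool_rot: [[0.967, 0.255, 0.004], [0.255, -0.967, 0.017], [0.009, -0.015, -1.0]]
contact_force: [-2.2, 2.2, 1.7]
opening: 0.0
```

It meets a firm stop (no motion at 3–4 N). Back off and clear.

Emit:
carry_out(motion=[[0,-12,0,0,0,0,0],[0,-6,0,0,0,0,0],[0,0,-40,0,0,0,0],[0,0,-50,0,0,0,0],[-30,-40,-10,0,0,0,0],[-30,-50,0,0,0,0,0],[0,-60,0,0,0,0,0],[0,0,0,0,0,0,0]])

```text
clock: 10.9
position: [0.4113, 0.3503, 0.2178]
tool_rot: [[0.967, 0.254, 0.006], [0.254, -0.967, 0.017], [0.01, -0.015, -1.0]]
contact_force: [0.7, -0.2, 0.0]
opening: -0.001
```

```bash
python3 - <<'E'
from h import *
snap('top','t4'); snap('scene','s4'); s=ctrl.state(); print(s['clock'],s['position'],s['contact_force'])
a=cv2.imread('pics/t4.png'); cv2.imwrite('pics/m4.png',np.hstack([cv2.resize(a,(400,300)),cv2.resize(a[140:310,110:300],(335,300),interpolation=cv2.INTER_CUBIC)]))
E
```

```text
11.0 [0.4126345  0.3476056  0.21763761] [ 0.22162368 -0.93778948 -0.1403429 ]
```

View pics/m4.png

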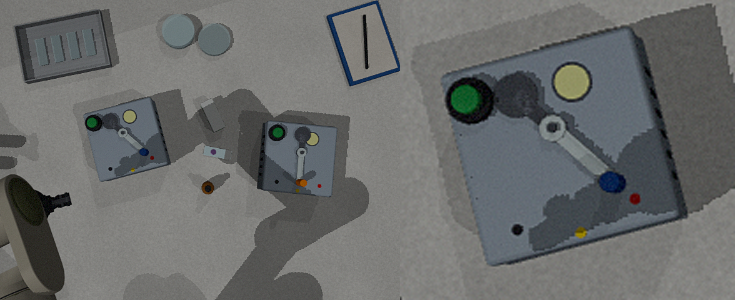

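View pics/s4.png

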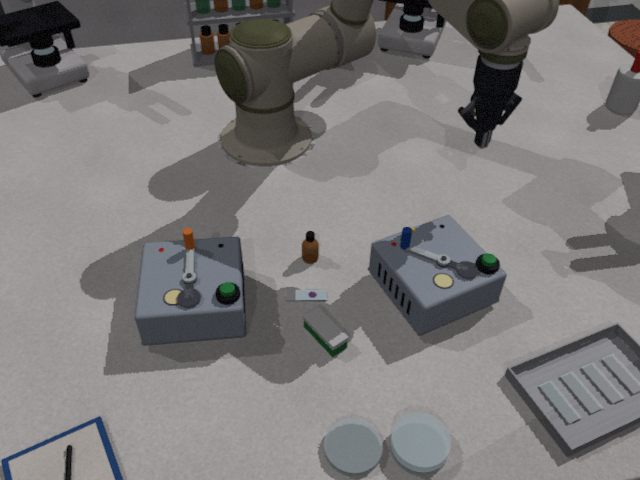

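The pictures show the lever at the red dot with the window fully uncovered, the lamp in place, the bystanders unmoved and the hand clear. One numeric check, then hand in.

```bash
python3 - <<'E'
from h import *
o,th,_,_=lamp(); R=np.array([[np.cos(th),-np.sin(th)],[np.sin(th),np.cos(th)]]); piv=o+R@[.015,0]
k=pt('t4',230.2,243.1,.137); v=R.T@(k[:2]-piv); q=(np.arctan2(v[1],v[0])-2.542)%(2*np.pi)
print('q',q,'r',np.hypot(*v),'btn z',np.mean([pt('t4',u,w)[2] for u in range(143,150) for w in range(193,199)]))
g=lambda n:cv2.cvtColor(np.load(f'pics/{n}.npz')['im'],cv2.COLOR_RGB2HSV)
for n in ('top1','t4'):
    h=g(n)[150:310,110:300]; m=(h[...,0]>50)&(h[...,0]<75)&(h[...,1]>150); r=((h[...,0]<6)|(h[...,0]>174))&(h[...,1]>170)
    print(n,'green',np.argwhere(m).mean(0),'red',np.argwhere(r).mean(0))
if abs(q-1.2)<.08: print(ctrl.hand_in())
E
```

```text
q 1.219386342120007 r 0.07588201698492304 btn z 0.11242993564632256
top1 green [46.208 38.9  ] red [ 93.9375 121.1875]
t4 green [46.188 40.616] red [ 87.70588235 109.08823529]
the job is handed in; nothing more can be done
None
```

I pressed the blue-knobbed illuminator's green button fully down and let it come up. After that I pushed its lever with shut fingers past the first detent to the second stop, and handed the job in at about 11 s with the hand clear.

- **Button:** it moved from about 0.1125 m down to 0.106 m and then held against 12 N without further travel. It read 0.112 m afterwards, so it is back up.
- **Lever:** the last top picture gives 1.22 rad against the nominal 1.2, and the lamp window is fully uncovered. A light touch of about 4 N at the end met a firm stop.
- **Other things:** the last pictures show no visible change to the orange-knobbed illuminator, amber bottle, slide box or slide.

One check disagreed. The colour-based comparison of the blue lamp before and after gave a green button shift of 1.7 px, about 2.5 mm. It also gave a meaningless value for the red dot, probably because the mask picked up other pixels or the lighting changed. Reading the box corner and red dot by eye in the enlarged pictures gave 1 px or less, about 1.5 mm, so I judge that the lamp stayed in place, but a millimetre-level shift cannot be ruled out.

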